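Turn a four-way tube rack to its 50 ml side and slide it home

TASK

The orange four-way tube rack is standing on one of its narrow sides. Without gripping it or picking it up, push it over with your fingers so that it lies flat with its four large holes facing up, then push it along the bench until its long side rests flush along the front of the teal bottle riser. Leave the bottle, beaker, tape roll and tweezers where they are.

Things in the scene. Friction and masses are not known exactly. Their poses are not given: they have to be found in the camera images.
- rack: Orange hollow plastic four-way test-tube rack, empty, a box 175 mm long (its y), 95 mm (its z) by 52 mm (its x), about 0.17 kg; friction on the bench about 0.6. Origin at the box's centre. Starts standing on a narrow side, 95 mm tall, z up. The -x face has the four large 30 mm holes in a row at mid-height, the +x face twelve 17 mm holes, the narrow faces many small ones
- rack_high (a point): Middle of the solid strip above the large holes on the rack's -x face: (-26, 0, +35) mm in the rack's frame. At the start that face looks to the robot, turned up to 30 degrees. Pushed here away from the robot the rack tips over its far lower edge, falls by itself beyond 29 degrees and lies 52 mm high, large holes up, its x axis down, its z axis away from the robot; pushed low it may slide
- riser: Teal stepped bottle riser standing fixed beyond the rack. Origin on the bench, in the middle of the foot of its plane upright front face, 600 mm wide (its y), 65 mm high, looking to the robot (its -x). Bottles up to 115 mm tall stand on the front step 35 mm or more behind that face; a second step, 110 mm high, begins 100 mm behind it
- bottle: Bystander: amber bottle with blue cap, 60 mm across, 125 mm tall, standing; origin at the centre of its underside
- beaker: Bystander: clear glass beaker, 68 mm across, 85 mm tall, standing; origin at the centre of its underside
- tape_roll: Bystander: roll of white label tape lying flat, 76 mm across, 30 mm high; origin at the centre of its underside
- tweezers: Bystander: steel tweezers lying flat, 150 mm long along their x, 8 mm high; origin about the middle of their underside

How it is judged (in metres and radians):
On the way:
1. the rack lies flat with the four large holes up (angle between rack's own x axis and vertical above 3 rad), for 0.1 s.
At the end, for the whole second after the job is handed in: The rack lies flat and still on the bench, large holes up (within 0.08 rad), a long side against the riser's front: its centre at most 53.5 mm before that face (47.5 when touching), its length parallel to it within 0.06 rad and within the riser's width (plus 12 mm) (angle between rack's own x axis and vertical above 3.06 rad and height (world z) of rack below 0.031 m and x of rack in the frame of riser above -0.0535 m and angle between the z axis of rack and the x axis of riser, either way round below 0.06 rad and y of rack in the frame of riser between -0.225 and 0.225 m and linear speed of rack below 0.02 m/s).
It fails at once if the rack is lifted or carried instead of pushed over and slid on the bench (height (world z) of rack above 0.068 m or (angle between rack's own z axis and vertical below 0.1 rad and height (world z) of rack above 0.058 m) or ((angle between rack's own x axis and vertical above 3.04 rad or angle between rack's own x axis and vertical below 0.1 rad) and height (world z) of rack above 0.039 m)).
It fails at once if a bystander is moved more than 15 mm (distance of any of bottle, beaker, tape_roll, tweezers from where it was at the start of the episode above 0.015 m).
It also fails if it takes over 48 s, if anything falls off the work surface, if the arm or the gripper's body presses on something with over 40 N, if the wrist force passes 120 N, or if a joint passes its speed limit or range.

ROBOT

A 6-joint arm with a two-finger parallel gripper is mounted at the origin on the work surface. World frame = base frame: x ahead of the robot, y to its left, z up, the work surface at z = 0. Lengths are in mm, angles in rad, forces in N, time in s.
With the tool pointing down it reaches from about 275 to 750 mm from the base axis. Payload 10.2 kg.
Tool frame: the origin (TCP) lies between the finger pads; the fingertips stand 11 mm ahead of it and the grasp point (between the pads) lies 8 mm behind it; z points along the fingers, y is the line along which they close (so a half turn about z gives the same grasp; the last joint's range is limited). The gripper opens to 85 mm and grips with 20 to 120 N. Pads are 22 mm wide; open, the fingers measure 114 mm over their backs; the gripper's body (76 mm by 85 mm) begins 54 mm behind the grasp point. The pads swing forward as they close: fully open they stand 13 mm farther back than shut.
Start: joints at [0.968, 0.313, 1.498, -0, 1.331, -0.223], TCP at [194.649, 487.589, 242.294] pointing down, gripper open.
Joint ranges: [-2.94, 2.94], [-0.97, 2.17], [0.19, 2.56], [-1.23, 4.37], [0.02, 3.11], [-2.88, 2.88]. Speed limits (rad/s): [2.39, 2.39, 3.01, 3.14, 3.14, 3.14].

INTERFACE

Orientations are given as a unit quaternion [w, x, y, z].
In Python, from rig import sense, eyes, finish_job gives the robot as it stands.
- The arm moves only by the shell command python3 -m jog 'ROWS' [FORCE]. ROWS is JSON, a list of rows, each a list of 7 numbers: the shift along the tool's x, y, z in m, then the turn, a rotation vector about the tool's x, y, z in rad, then the finger opening in m, from 0 to 0.0854. In form: [[dx, dy, dz, rx, ry, rz, gripper], ...]. A call has 1 to 5 rows; each row shifts and turns the commanded pose from where the row before left it, along the tool's axes as they then stand; what a row does not reach is not made up. A row lasts 1/10 s, in which the tool goes at most 50 mm and 8.59 degrees, less where a joint would pass 70% of its speed; a pose out of reach is approached as far as the arm can. A call is refused whole if a number of a shift passes 0.05 or a number of a turn 0.15, either way. A call with a gripper value outside its range is refused whole. The fingers move at their own pace and stop on an object; FORCE is the grip in N (left out, the last holds). Time passes only in rows, so rows that do not move let the fingers close. It gives the time, the measured TCP pose, the force, the opening and the grip force at its end, in the units of the state.
- sense(): the state, without advancing time (a new reading comes with each control period).
- eyes.capture(name): name is "side" or "top"; returns the picture (400x640x3 uint8, red, green, blue); there is no depth.
- eyes.calibration(name): a dict with "fx", "fy", "cx", "cy" (pixels), "dist" ([k1, k2, p1, p2, k3] as OpenCV has them; the pictures are not rectified), "cam_to_world" (4x4, takes a point from camera to world coordinates). Camera axes: x right, y down, z forward; pixel columns grow to the right and rows downward; lengths in mm; the calibration is good to about 2 mm. A picture is of the moment at which its call begins. calibration takes no time and is no camera call.
- finish_job(): hands the job in; it is judged then, once.
The state is a dict: "time_s": time; "joints": joint angles; "dq": joint speeds; "tau": joint torques, N m; "eef_pos": TCP position; "ee_rot": TCP orientation; "force": force on the tool from outside, world axes, zero at the start; "wrist_torque": the same for the moment, N m; "grip_width": opening from 0.0 (shut) to 1.0 (fully open); "grip_force": force on a finger pad.
Only numpy, scipy, OpenCV 4.12 (cv2) and the standard library are available. Lean on these libraries where they do the work, as an engineer would, in place of code of your own. Each camera call takes 0.05 s, during which the arm holds its last target. There are 200 camera calls.

## Working session

There is one attempt and no reset: what is moved stays moved. The work goes in short steps, Python scripts to look and compute and a shell command to move; the robot and the scene stay as the last step left them, time stands still between calls to the robot, and variables do not carry over. Pictures are saved under pics/ and viewed, at most 10 in all, crops included, and the job is handed in when it is done.

```bash
mkdir -p pics
python3 - <<'E'
from rig import sense, eyes
import cv2
for n in("side","top"):
    cv2.imwrite(f"pics/{n}0.png",eyes.capture(n)[:,:,::-1]); print(n,eyes.calibration(n))
print(sense())
E
```

```text
side {'fx': 449.6823129677469, 'fy': 449.6823129677469, 'cx': 323.531018504849, 'cy': 204.76472552635096, 'dist': array([0.0074512, 0.       , 0.       , 0.       , 0.       ]), 'cam_to_world': array([[-9.37578933e-01, -2.09101115e-01,  2.77889309e-01,
         3.45207420e+02],
       [-3.46845410e-01,  5.03916491e-01, -7.91054000e-01,
         7.96035571e+02],
       [ 2.53772676e-02, -8.38060197e-01, -5.44987248e-01,
         6.28121562e+02],
       [ 0.00000000e+00,  0.00000000e+00,  0.00000000e+00,
         1.00000000e+00]])}
top {'fx': 462.56156644770255, 'fy': 462.56156644770255, 'cx': 323.710034228738, 'cy': 204.90646636226822, 'dist': array([-0.08251568,  0.        ,  0.        ,  0.        ,  0.        ]), 'cam_to_world': array([[ 1.65228314e-02, -9.97175915e-01,  7.32611067e-02,
         5.36851918e+02],
       [-9.99503444e-01, -1.45063355e-02,  2.79719835e-02,
        -9.44673840e+00],
       [-2.68302381e-02, -7.36869048e-02, -9.96920447e-01,
         1.04916336e+03],
       [ 0.00000000e+00,  0.00000000e+00,  0.00000000e+00,
         1.00000000e+00]])}
{'time_s': 0.1, 'joints': array([ 9.67601656e-01,  3.13365980e-01,  1.49834389e+00,  6.03378548e-07,
        1.33099201e+00, -2.23406115e-01]), 'dq': array([ 7.99473686e-05, -1.66550793e-03, -7.87942657e-04,  1.36042526e-03,
       -7.04235394e-04,  1.01823376e-03]), 'tau': array([ 4.77363792e-03, -4.12900972e+01, -2.60138869e+01, -2.91819219e-06,
        3.00579479e-03,  3.03204808e-05]), 'eef_pos': array([194.52201458, 487.40693231, 241.81314025]), 'ee_rot': array([-2.23018338e-04,  1.88755116e-01,  9.82024032e-01, -5.07793739e-04]), 'force': array([-0.1859536 ,  0.86624681, -0.85373077]), 'wrist_torque': array([-0.03370509,  0.03410019,  0.01514912]), 'grip_force': 0.0, 'grip_width': 1.0004210037273804}
```

View pics/top0.png

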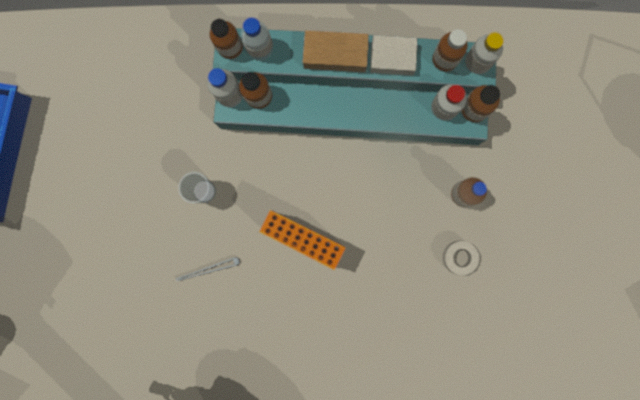

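View pics/side0.png

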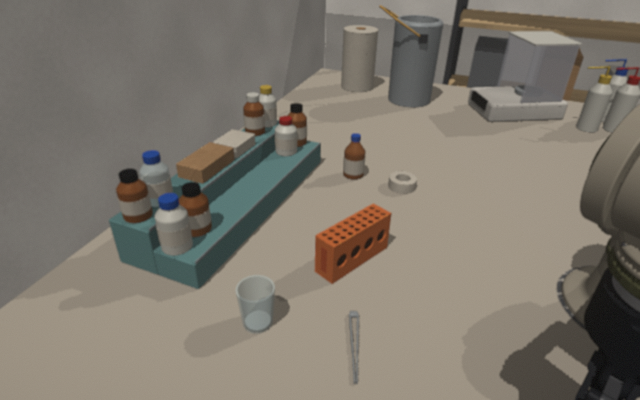

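The top view shows the rack's top face with corners near (270,212), (344,246), (334,267) and (261,232). The riser's front foot runs from (215,125) to (486,142). The beaker is at (200,188), the tweezers at (208,268), the tape at (462,258) and the bottle at (472,192). In the side view the large holes face the robot.

```bash
cat > h.py <<'E'
import numpy as np, cv2
from rig import sense, eyes
from scipy.spatial.transform import Rotation as R
def px2w(name,pts,z):
    c=eyes.calibration(name);K=np.array([[c['fx'],0,c['cx']],[0,c['fy'],c['cy']],[0,0,1]])
    u=cv2.undistortPoints(np.array(pts,float).reshape(-1,1,2),K,np.array(c['dist'])).reshape(-1,2)
    M=c['cam_to_world'];d=np.c_[u,np.ones(len(u))]@M[:3,:3].T
    return M[:3,3]+d*((z-M[2,3])/d[:,2])[:,None]
def mask(im,lo,hi):
    return cv2.inRange(cv2.cvtColor(im,cv2.COLOR_RGB2HSV),lo,hi)
def rack(im,z):
    m=mask(im,(4,170,120),(18,255,255)); m[:190]=0 if z>60 else m[:190]
    n,l,s,_=cv2.connectedComponentsWithStats(m[:, :]);
    m=cv2.morphologyEx(m,cv2.MORPH_CLOSE,np.ones((7,7)))
    c=max(cv2.findContours(m,0,2)[0],key=cv2.contourArea)
    w=px2w("top",c.reshape(-1,2),z)[:,:2].astype(np.float32)
    (cx,cy),(a,b),t=cv2.minAreaRect(w)
    box=cv2.boxPoints(((cx,cy),(a,b),t)); e=max([box[1]-box[0],box[2]-box[1]],key=np.linalg.norm)
    if e[1]<0:e=-e
    return (cx,cy),(a,b),np.degrees(np.arctan2(-e[0],e[1]))  # yaw: long side vs +y
def tool():
    s=sense();q=s['ee_rot'];r=R.from_quat(np.r_[q[1:],q[0]]);return s,r
E
python3 - <<'E'
from h import *
im=cv2.cvtColor(cv2.imread("pics/top0.png"),cv2.COLOR_BGR2RGB)
print("rack",rack(im,95))
m=mask(im,(75,50,40),(100,255,255));P=[]
for x in range(225,480,4):
    c=np.where(m[100:150,x])[0]
    if len(c):P.append((x,100+c.max()+.5))
w=px2w("top",P,0)[:,:2]
vx,vy,x0,y0=cv2.fitLine(w.astype(np.float32),cv2.DIST_HUBER,0,.01,.01).ravel()
if vy<0:vx,vy=-vx,-vy
print("riser yaw",np.degrees(np.arctan2(-vx,vy)),x0,y0,"ends",px2w("top",[(215,127),(486,143)],0)[:,:2], w[::15])
# side check: lower front edge of riser
print("riser side",px2w("side",[(193,278),(321,157)],0)[:,:2],"top",px2w("side",[(196,263),(321,142)],65)[:,:2])
print("beaker top",px2w("top",[(195,187)],85),"bottle cap",px2w("top",[(480,189)],125),"tape",px2w("top",[(462,258)],30),"tweez",px2w("top",[(238,261),(178,278)],4))
s,r=tool();print(r.as_matrix().round(3))
E
```

```text
rack ((535.3432006835938, 60.65925598144531), (172.1145477294922, 50.43710708618164), np.float32(-25.59492))
riser yaw -2.6946163 778.4912 0.37069333 ends [[ 792.6681073   276.94728748]
 [ 762.37304484 -351.60139979]] [[ 793.9398422   253.29766034]
 [ 782.92915791  112.3921474 ]
 [ 777.2353672   -26.36585892]
 [ 783.75172369 -164.38583048]
 [ 760.29948163 -302.75756907]]
riser side [[ 815.61681172  241.11672592]
 [ 765.73808394 -364.33848443]] top [[ 785.5027351   261.11546198]
 [ 755.99640221 -334.25553396]]
beaker top [[641.90611896 292.05937023  85.        ]] bottle cap [[ 641.40023048 -297.27782536  125.        ]] tape [[ 499.43790961 -286.09219803   30.        ]] tweez [[483.35316976 212.10243418   4.        ]
 [441.5070775  349.86544908   4.        ]]
[[-0.929  0.371 -0.001]
 [ 0.371  0.929 -0.001]
 [ 0.    -0.001 -1.   ]]
```

```bash
python3 -m jog '[[0,0,0,0,0,0.066,0.0854],[-0.0347,-0.0198,0,0,0,0,0.0854],[-0.0347,-0.0198,0,0,0,0,0.0854],[-0.0347,-0.0198,0,0,0,0,0.0854],[-0.0347,-0.0198,0,0,0,0,0.0854]]'
python3 -m jog '[[-0.0347,-0.0198,0,0,0,0,0.0854],[-0.0347,-0.0198,0,0,0,0,0.0854],[-0.0347,-0.0198,0,0,0,0,0.0854],[-0.0347,-0.0198,0,0,0,0,0.0854],[0,0,0,0,0,0,0.0854]]'
python3 -m jog '[[-0.0347,-0.0198,0,0,0,0,0.0854],[-0.0347,-0.0198,0,0,0,0,0.0854],[-0.0347,-0.0198,0,0,0,0,0.0854],[-0.0347,-0.0198,0,0,0,0,0.0854],[0,0,0,0,0,0,0.0854]]'
python3 -m jog '[[0,0,0.04,0,0,0,0.0854],[0,0,0.04,0,0,0,0.0854],[0,0,0.04,0,0,0,0.0854],[0,0,0.035,0,0,0,0.0854],[0,0,0,0,0,0,0.0854]]'
python3 - <<'E'
from h import *
s,r=tool();print(s['time_s'],s['eef_pos'],r.as_matrix().round(3),s['force'])
cv2.imwrite("pics/s1.png",eyes.capture("side")[60:340,200:560,::-1].repeat(2,0).repeat(2,1))
E
```

```text
time_s: 0.6
eef_pos: [286.2, 354.9, 242.1]
ee_rot: [-0.0, 0.221, 0.975, -0.0]
force: [1.1, 0.6, -0.5]
grip_width: 1.0
grip_force: 0.0
time_s: 1.1
eef_pos: [378.7, 222.0, 242.0]
ee_rot: [0.0, 0.223, 0.975, -0.0]
force: [0.6, 0.0, 0.2]
grip_width: 0.998
grip_force: 0.0
time_s: 1.6
eef_pos: [469.5, 91.1, 241.7]
ee_rot: [-0.0, 0.223, 0.975, -0.0]
force: [-0.8, 1.1, -1.2]
grip_width: 1.001
grip_force: 0.0
time_s: 2.1
eef_pos: [465.0, 94.7, 83.9]
ee_rot: [-0.004, 0.221, 0.975, -0.001]
force: [-0.0, 0.3, 0.4]
grip_width: 0.999
grip_force: 0.0
2.1 [465.00707688  94.69249137  83.89772016] [[-0.903  0.43  -0.008]
 [ 0.43   0.903  0.001]
 [ 0.008 -0.003 -1.   ]] [-0.03725091  0.30351072  0.41365772]
```

View pics/s1.png

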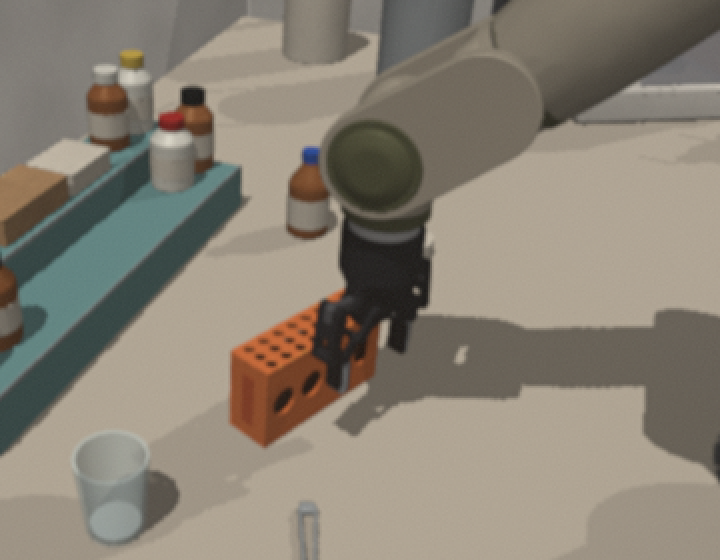

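The open gripper stands behind the rack (crop about (365,340)), parallel to its face with the fingertips at the upper half. Now I push.

```bash
python3 -m jog '[[-0.015,0,0,0,0,0,0.0854],[-0.015,0,0,0,0,0,0.0854],[-0.008,0,0,0,0,0,0.0854],[-0.008,0,0,0,0,0,0.0854],[-0.008,0,0,0,0,0,0.0854]]'
python3 -m jog '[[-0.007,0,0,0,0,0,0.0854],[-0.007,0,0,0,0,0,0.0854],[-0.007,0,0,0,0,0,0.0854],[-0.007,0,0,0,0,0,0.0854],[0,0,0,0,0,0,0.0854]]'
python3 - <<'E'
from h import *
cv2.imwrite("pics/s2.png",eyes.capture("side")[60:340,200:560,::-1].repeat(2,0).repeat(2,1))
E
```

```text
time_s: 2.65
eef_pos: [517.1, 70.5, 88.1]
ee_rot: [0.0, 0.221, 0.975, 0.0]
force: [0.1, 1.1, 1.0]
grip_width: 1.006
grip_force: 0.2
time_s: 3.15
eef_pos: [542.6, 57.9, 87.2]
ee_rot: [0.0, 0.221, 0.975, 0.0]
force: [0.2, 0.2, -0.2]
grip_width: 1.001
grip_force: 0.0
```

View pics/s2.png

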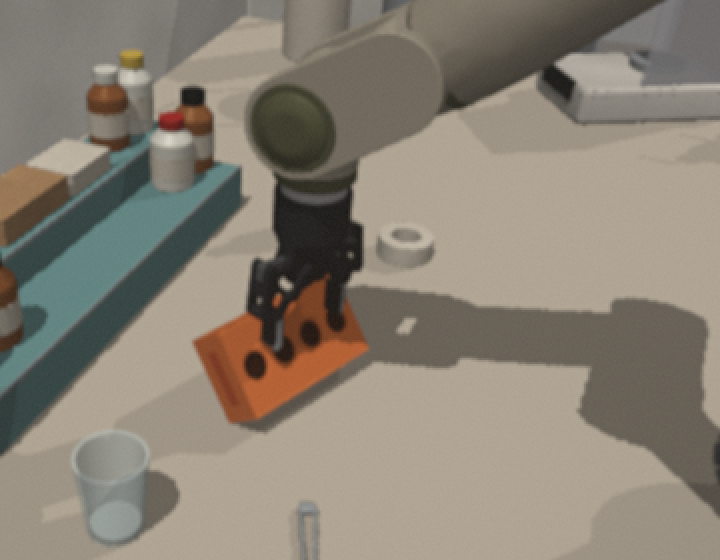

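The rack is tipping, about 25° so far, with its large holes beside the tips. I'll push on while rising a little.

```bash
python3 -m jog '[[-0.007,0,-0.003,0,0,0,0.0854],[-0.007,0,-0.003,0,0,0,0.0854],[-0.007,0,-0.003,0,0,0,0.0854],[0,0,0,0,0,0,0.0854],[0,0,0,0,0,0,0.0854]]'
python3 -m jog '[[0,0,-0.03,0,0,0,0.0854],[0.03,0,0,0,0,0,0.0854],[0.04,0,0,0,0,0,0.0854],[0.04,0,0,0,0,0,0.0854],[0.03,0,0,0,0,0,0.0854]]'
python3 - <<'E'
from h import *
cv2.imwrite("pics/s3.png",eyes.capture("side")[60:340,200:560,::-1].repeat(2,0).repeat(2,1))
im=eyes.capture("top");cv2.imwrite("pics/t3.png",im[:,:,::-1]);print(rack(im,52))
E
```

```text
time_s: 3.7
eef_pos: [560.8, 49.2, 96.2]
ee_rot: [-0.0, 0.221, 0.975, -0.0]
force: [-0.3, 0.2, -0.5]
grip_width: 1.003
grip_force: 0.0
time_s: 4.2
eef_pos: [432.1, 110.5, 126.1]
ee_rot: [-0.001, 0.221, 0.975, -0.0]
force: [0.9, -0.4, -0.2]
grip_width: 1.002
grip_force: 0.0
((603.6137084960938, 28.297042846679688), (171.78419494628906, 91.706787109375), np.float32(-25.577415))
```

View pics/s3.png

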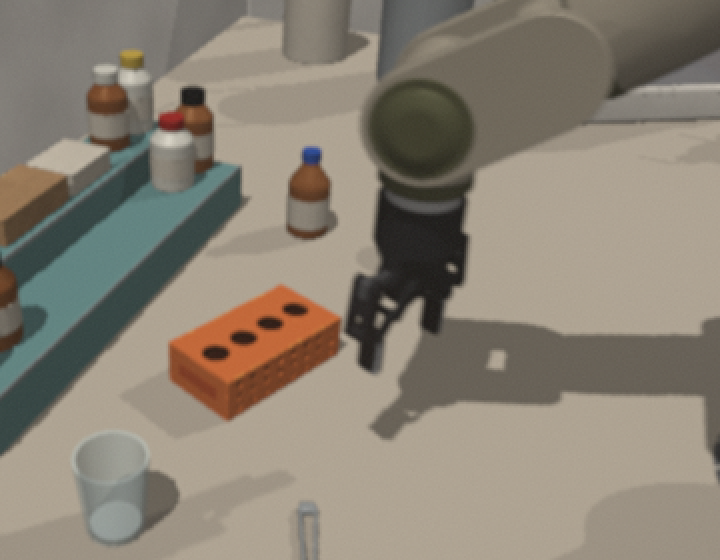

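View pics/t3.png

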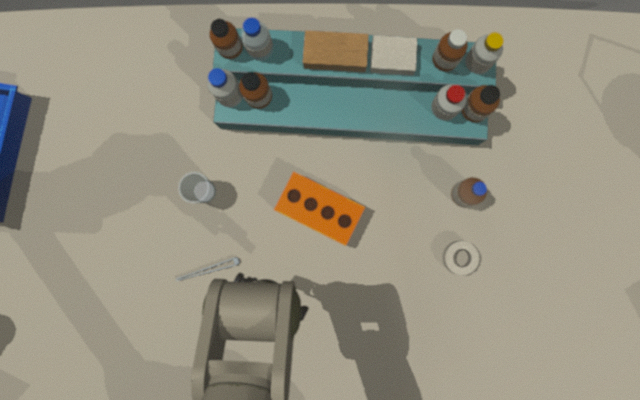

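The rack lies flat, holes up, with its centre at about (604,28), px (320,208), and yaw −25.6°. The riser is at about −2.7°. Bystanders are untouched. Next I lower the open fingers and push while turning about 0.4 rad.

```bash
python3 -m jog '[[0,0,0.04,0,0,0,0.0854],[0,0,0.04,0,0,0,0.0854],[0,0,0.018,0,0,0,0.0854],[0,0,0,0,0,0,0.0854],[-0.02,0,0,0,0,0,0.0854]]'
python3 -m jog '[[-0.03,0,0,0,0,0,0.0854],[-0.03,0,0,0,0,0,0.0854],[-0.025,0,0,0,0,0,0.0854],[-0.01,0,0,0,0,0,0.0854],[-0.007,0,0,0,0,0,0.0854]]'
python3 -m jog '[[-0.005,0,0,0,0,0,0.0854],[-0.005,0,0,0,0,0,0.0854],[-0.005,0,0,0,0,-0.02,0.0854],[-0.005,0,0,0,0,-0.02,0.0854],[-0.005,0,0,0,0,-0.02,0.0854]]'
python3 -m jog '[[-0.005,0,0,0,0,-0.02,0.0854],[-0.005,0,0,0,0,-0.02,0.0854],[-0.005,0,0,0,0,-0.02,0.0854],[-0.005,0,0,0,0,-0.02,0.0854],[-0.005,0,0,0,0,-0.02,0.0854]]'
python3 - <<'E'
from h import *
s,r=tool();y=r.as_matrix()[:,1];print(s['eef_pos'],np.degrees(np.arctan2(-y[0],y[1])))
im=eyes.capture("top");cv2.imwrite("pics/t4.png",im[:,:,::-1]);print(rack(im,52))
E
```

```text
time_s: 4.8
eef_pos: [451.8, 101.4, 28.5]
ee_rot: [-0.001, 0.221, 0.975, -0.0]
force: [-0.2, -0.3, 0.7]
grip_width: 1.0
grip_force: 0.0
time_s: 5.3
eef_pos: [545.2, 56.7, 29.0]
ee_rot: [0.0, 0.221, 0.975, 0.0]
force: [-0.1, 0.5, 0.1]
grip_width: 1.002
grip_force: 0.0
time_s: 5.8
eef_pos: [567.4, 46.5, 28.3]
ee_rot: [-0.0, 0.191, 0.982, -0.0]
force: [-0.9, 0.7, 1.1]
grip_width: 0.996
grip_force: 0.6
time_s: 6.3
eef_pos: [591.2, 37.9, 28.3]
ee_rot: [-0.0, 0.142, 0.99, -0.0]
force: [-1.7, 0.1, 0.7]
grip_width: 1.002
grip_force: 0.6
[591.17028965  37.89412624  28.26334818] -16.27903985336616
((646.8233642578125, 20.726707458496094), (172.55108642578125, 92.1209487915039), np.float32(-17.051603))
```

View pics/t4.png

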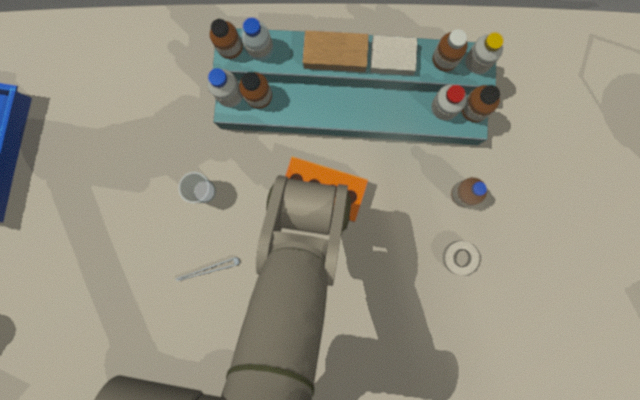

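The rack follows the fingers: centre (647,21), yaw −17°. I'll continue.

```bash
python3 -m jog '[[-0.005,0,0,0,0,-0.02,0.0854],[-0.005,0,0,0,0,-0.02,0.0854],[-0.005,0,0,0,0,-0.02,0.0854],[-0.005,0,0,0,0,-0.02,0.0854],[-0.005,0,0,0,0,-0.02,0.0854]]'
python3 -m jog '[[-0.005,0,0,0,0,-0.02,0.0854],[-0.005,0,0,0,0,-0.02,0.0854],[-0.005,0,0,0,0,-0.02,0.0854],[-0.005,0,0,0,0,-0.02,0.0854],[-0.005,0,0,0,0,-0.02,0.0854]]'
python3 -m jog '[[-0.005,0,0,0,0,-0.02,0.0854],[-0.005,0,0,0,0,-0.017,0.0854],[-0.005,0,0,0,0,0,0.0854],[0,0,0,0,0,0,0.0854]]'
python3 - <<'E'
from h import *
s,r=tool();y=r.as_matrix()[:,1];print(s['eef_pos'],np.degrees(np.arctan2(-y[0],y[1])))
im=eyes.capture("top");cv2.imwrite("pics/t5.png",im[80:240,180:520,::-1].repeat(2,0).repeat(2,1));print(rack(im,52))
E
```

```text
time_s: 6.85
eef_pos: [615.4, 31.8, 28.3]
ee_rot: [0.0, 0.092, 0.996, -0.0]
force: [-0.4, 0.0, -0.5]
grip_width: 0.995
grip_force: 0.3
time_s: 7.35
eef_pos: [640.2, 28.3, 28.3]
ee_rot: [-0.0, 0.042, 0.999, -0.0]
force: [-0.4, -1.2, -0.4]
grip_width: 0.995
grip_force: 0.3
time_s: 7.75
eef_pos: [655.3, 27.3, 28.3]
ee_rot: [0.0, 0.024, 1.0, -0.0]
force: [0.1, 0.0, 0.3]
grip_width: 1.004
grip_force: 0.0
[655.3484444   27.28506303  28.32089028] -2.800031625489909
((747.0221557617188, 4.129302978515625), (191.3115234375, 81.54644775390625), np.float32(-30.96699))
```

View pics/t5.png

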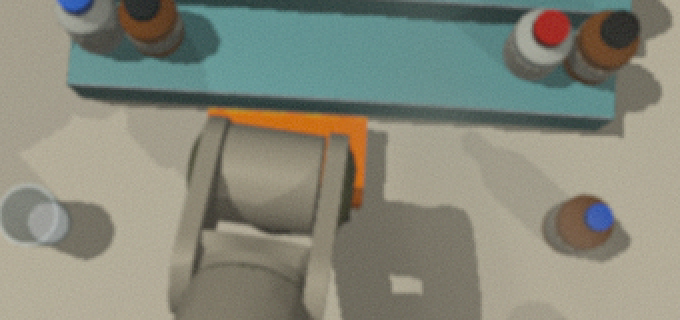

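The rack's front edge is almost parallel to the riser with roughly a 15 mm gap left. I'll push on slowly and watch the force.

```bash
python3 -m jog '[[-0.003,0,0,0,0,0,0.0854],[-0.003,0,0,0,0,0,0.0854],[-0.003,0,0,0,0,0,0.0854],[-0.003,0,0,0,0,0,0.0854]]'
python3 -m jog '[[-0.002,0,0,0,0,0,0.0854]]'
python3 -m jog '[[-0.001,0,0,0,0,0,0.0854],[0,0,0,0,0,0,0.0854]]' | grep -E "pos|force"
```

```text
time_s: 8.2
eef_pos: [666.9, 26.8, 28.3]
ee_rot: [-0.0, 0.024, 1.0, 0.0]
force: [-0.8, 0.3, -0.7]
grip_width: 1.0
grip_force: 0.4
time_s: 8.3
eef_pos: [668.9, 26.7, 28.3]
ee_rot: [-0.0, 0.024, 1.0, 0.0]
force: [-2.1, 1.6, 1.0]
grip_width: 1.0
grip_force: 2.1
eef_pos: [669.0, 26.8, 28.3]
force: [-6.2, -0.2, 3.9]
grip_force: 3.1
```

```bash
for i in 1; do python3 -m jog '[[-0.001,0,0,0,0,0,0.0854],[0,0,0,0,0,0,0.0854]]' | grep -E "pos|force"; done
python3 -m jog '[[-0.001,0,0,0,0,0,0.0854],[0,0,0,0,0,0,0.0854]]' | grep -E "pos|force|rot"
python3 -c "
from h import *
print(sense()['wrist_torque'])"
```

```text
eef_pos: [669.1, 26.9, 28.3]
force: [-12.5, 1.6, 6.9]
grip_force: 6.2
eef_pos: [669.1, 26.9, 28.3]
ee_rot: [-0.004, 0.025, 1.0, 0.0]
force: [-19.2, 2.6, 11.1]
grip_force: 9.5
[-0.24255539  2.63107857 -0.75467106]
```

Firm contact. I'll retreat and check.

```bash
python3 -m jog '[[0.003,0,0,0,0,0,0.0854],[0.01,0,0,0,0,0,0.0854],[0.03,0,0,0,0,0,0.0854],[0.05,0,0,0,0,0,0.0854],[0.05,0,0,0,0,0,0.0854]]' | grep force
python3 -m jog '[[0.045,0,-0.02,0,0,0,0.0854],[0.045,0,-0.02,0,0,0,0.0854],[0,0,0,0,0,0,0.0854]]' | grep pos
python3 - <<'E'
from h import *
im=eyes.capture("top");cv2.imwrite("pics/t6.png",im[80:240,180:520,::-1].repeat(2,0).repeat(2,1));print(rack(im,52))
m=mask(im,(4,170,120),(18,255,255));m[:100]=0
print(cv2.boundingRect(m))
# gap colour scan: last teal row / first orange row per column
t=mask(im,(75,50,40),(100,255,255))
for x in range(280,370,8):
    o=np.where(m[:,x])[0];a=np.where(t[90:170,x])[0]
    print(x,90+a.max() if len(a) else None,o.min() if len(o) else None,end=' | ')
cv2.imwrite("pics/s6.png",eyes.capture("side")[100:300,150:450,::-1].repeat(2,0).repeat(2,1))
E
```

```text
force: [0.7, -0.4, -0.4]
grip_force: 0.0
eef_pos: [435.3, 38.6, 69.9]
((726.1427612304688, 23.88665008544922), (174.44747924804688, 97.1587142944336), np.float32(-3.0953176))
(282, 128, 82, 49)
280 129 None | 288 125 128 | 296 125 129 | 304 126 130 | 312 126 130 | 320 127 130 | 328 128 131 | 336 127 131 | 344 129 132 | 352 129 133 | 360 129 133 | 368 129 None |
```

View pics/t6.png

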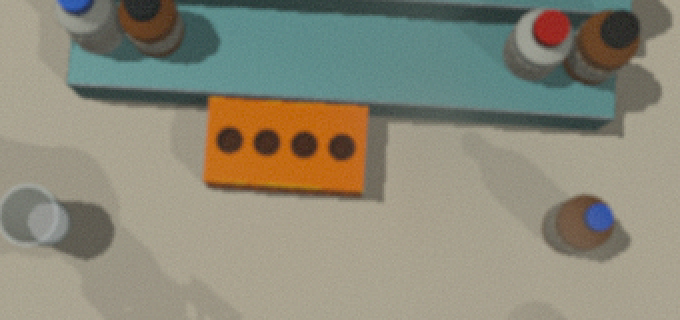

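View pics/s6.png

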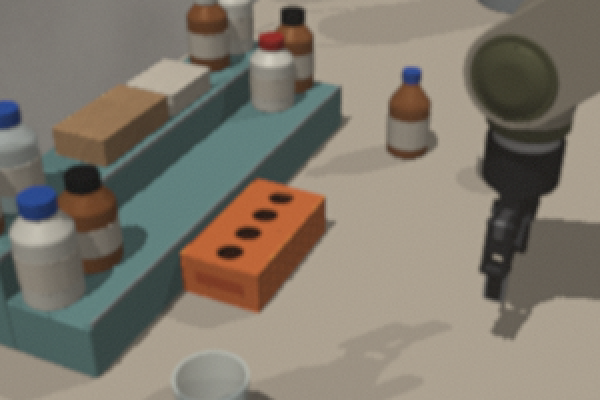

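The rack lies flat, holes up, with its long side flush along the riser. The offset is uniform at 3–4 px, and the yaws agree at −3.1° and about −2.7°. The bottle and beaker are where they were.

```bash
python3 -c "
from rig import finish_job
print(finish_job())"
```

```text
the job is handed in; nothing more can be done
None
```

The rack was pushed over and slid until it lay flat, large holes up, with a long side against the riser's front. I handed the job in at about 9 s, but no verdict came back. In the last pictures the bottle and beaker had not moved; the tape roll and tweezers were outside those crops, but no move came near them.

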